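Nudge two loose mirrors into the recesses of a wall plaque

TASK

The large and the small round glass mirror lie loose on the face of the wooden wall plaque. Without gripping or lifting them, gently push each one across the wood until it drops into its own recess, the large mirror in the large recess and the small mirror in the small one, and lies flat and fully home. Leave the other things on the ledge where they are.

Things in the scene. Friction and masses are not known exactly. Their poses are not given: they have to be found in the camera images.
- plaque: Wooden wall plaque lying face up on the ledge, any way round, and firmly bedded: it does not shift. 220 mm (its x) by 280 mm (its y), 18 mm thick. Origin: centre of its underside, on the ledge; z up. Its flat face is 18 mm above the ledge. Two round, flat-bottomed, cork-lined recesses, each 6 mm deep, are routed in the face on its long centre line: the large one at (x 0, y +50 mm), the small one at (x 0, y -75 mm). The rest of the face is smooth and flat.
- large_recess (a point): Centre of the floor of the large recess (74 mm across, 6 mm deep; the point is 12 mm above the ledge, 6 mm below the plaque's face).
- small_recess (a point): Centre of the floor of the small recess (54 mm across, 6 mm deep; the point is 12 mm above the ledge, 6 mm below the plaque's face).
- mirror_large: Loose round glass mirror, 70 mm across, 6 mm thick, about 60 g, bevelled, silver. Lies flat on the plaque's face, 50 to 80 mm (centre to centre) from the large recess on the plaque's -x side, its edge overhanging the recess or just short of it. It slides easily on the wood and tips in once its centre passes the recess's edge. Origin: centre of its underside, z up. Seated, its top is flush with the plaque's face.
- mirror_small: Loose round glass mirror, 50 mm across, 6 mm thick, about 30 g, bevelled, silver. Lies flat on the plaque's face, 42 to 87 mm (centre to centre) from the small recess on the plaque's +x side. It would also drop into the large recess, where it does not belong. Origin: centre of its underside, z up. Seated, its top is flush with the plaque's face.
- lunch_box: Bystander: blue plastic lunch box with white snap latches, 126 x 176 mm, 58 mm high, to the robot's left. Origin: centre of its underside.
- top: Bystander: small wooden spinning top, 48 mm across, standing on its crown with its steel point up, 60 mm high, to the robot's left. Origin: centre of its underside.
- jar: Bystander: green glass jar of marbles with a metal twist cap, 72 mm across, 109 mm high, to the robot's right. Origin: centre of its underside.
- clamp: Bystander: steel bulldog clamp, 56 mm wide, about 40 mm high, gripping two thin pine sticks 300 mm long that lie along its y, between the plaque and the jar. Origin: on the ledge under the clamp's jaws.
Things that resemble listed ones, but are neither listed nor needed, are in the scene too. Leave any red or yellow look-alike of the mirror_small alone. Leave any red look-alike of the mirror_large alone.

How it is judged:
At the end, for the whole second after the job is handed in: Each mirror lies at rest in its own recess: within 5 mm of the recess's centre, its underside within 1.5 mm of the recess floor, and level to 0.03 rad (horizontal distance between mirror_large and large_recess below 0.005 m and horizontal distance between mirror_small and small_recess below 0.005 m and z of mirror_large in the frame of large_recess below 0.0015 m and z of mirror_small in the frame of small_recess below 0.0015 m and angle between each of mirror_large, mirror_small's own z axis and vertical below 0.03 rad and linear speed of each of mirror_large, mirror_small below 0.01 m/s); the robot touches nothing.
It fails at once if a mirror is lifted or carried: its underside's centre rises more than 5 mm above the plaque's face (z of any of mirror_large, mirror_small in the frame of plaque above 0.023 m).
It fails at once if a glass mirror is pressed or squeezed with more than 30 N (contact force between the fingers and mirror_large above 30 N or contact force between the fingers and mirror_small above 30 N).
It fails at once if a bystander is moved by more than 10 mm (distance of any of lunch_box, top, jar, clamp from where it was at the start of the episode above 0.01 m).
It also fails if it takes over 48 s, if anything falls off the work surface, if the arm or the gripper's body presses on something with over 40 N, if the wrist force passes 120 N, or if a joint passes its speed limit or range.

ROBOT

A 7-joint arm with a two-finger parallel gripper is mounted at the origin on the work surface. World frame = base frame: x ahead of the robot, y to its left, z up, the work surface at z = 0. Lengths are in m, angles in rad, forces in N, time in s.
With the tool pointing down it reaches from about 0.4 to 0.875 m from the base axis. Payload 19.3 kg.
Tool frame: the origin (TCP) lies at the very end of the fingers, on their centre line; the grasp point (between the pads) lies 19 mm behind it (r.pinch_z is the distance from the TCP to the grasp point, in m); z points along the fingers, x is the direction in which the jaws open and shut, and the axes are right-handed (so a half turn about z gives the same grasp; the last joint's range is limited). The gripper opens to 85 mm and grips with 20 to 120 N. Pads are 22 mm wide; open, the fingers measure 114 mm over their backs; the gripper's body (76 mm by 85 mm) begins 54 mm behind the grasp point. The pads swing forward as they close: fully open they stand 13 mm farther back than shut.
Start: joints at [1.242, 0.521, -0.036, 1.599, 0.021, 1.021, -0.113], TCP at [0.16, -0.604, 0.231] pointing down, gripper open.
Joint ranges: [-2.91, 2.91], [-0.3, 2.13], [-1.5, 1.42], [0.17, 2.43], [-1.26, 4.41], [0.16, 1.93], [-2.52, 2.52]. Speed limits (rad/s): [1.89, 1.89, 2.39, 2.39, 3.01, 3.01, 3.01].

INTERFACE

Orientations are given as [roll, pitch, yaw] about the fixed x, y, z axes, in that order (R = Rz(yaw) Ry(pitch) Rx(roll)).
In Python, from workcell import r gives the robot as it stands. The module is installed in compiled form; this text tells all that it offers.
- The arm moves only by the tool jog_arm, never from a script. Its argument "motion" is a list of rows, each a list of 2 entries, a list of its own where there are three numbers: the shift along the tool's x, y, z in mm, then the turn about the tool's z in rad. A call has 1 to 8 rows; each row shifts and turns the pose as measured when the row begins, along the tool's axes as they then stand; what a row does not reach is not made up. A row lasts 1/8 s, in which the tool goes at most 62.5 mm and 10.7 degrees, less where a joint would pass 70% of its speed; a pose out of reach is approached as far as the arm can. A call with a gripper value outside its range is refused whole. "jaw" is the opening, from 0 (shut) to 1 (fully open), set as the call begins (left out, the last holds). The fingers move at their own pace and stop on an object; "force" is the grip in N (left out, the last holds). Time passes only in rows, so rows that do not move let the fingers close. It gives the time, the measured TCP pose, the force and the opening at its end, in the units of the state.
- r.get_obs(): the state, without advancing time (a new reading comes with each control period).
- r.capture(name): name is "side" or "top" or "wrist"; returns the picture (420x560x3 uint8, red, green, blue); there is no depth.
- r.camera_model(name): a dict with "fovy" (degrees; the focal length in pixels is half the picture's height over the tangent of half this angle, whatever the lens; pixels are square), "cx", "cy" (the principal point, pixels), "origin" and "orientation" of the camera in the world. Camera axes: x right, y up, looking along -z (the intrinsics and any distortion apply to the point x, -y, -z); pixel columns grow to the right and rows downward; lengths in m; the calibration is good to about 2 mm. A picture is of the moment at which its call begins: read the wrist's pose just before it. camera_model takes no time and is no camera call; for the wrist camera it gives the pose at the moment of the call.
- r.hand_in(): hands the job in, once; it reports no verdict.
The state is a dict: "time": time; "joint_positions": joint angles; "joint_vel": joint speeds; "joint_efforts": joint torques, N m; "tool_pos": TCP position; "eef_rot": TCP orientation; "force": force on the tool from outside, world axes, zero at the start; "torque": the same for the moment, N m; "gripper_width": finger opening in m.
Only numpy, scipy, OpenCV 4.12 (cv2) and the standard library are available. Lean on these libraries where they do the work, as an engineer would, in place of code of your own. Each camera call takes 0.05 s, during which the arm holds its last target.

## Working session

There is one attempt and no reset: what is moved stays moved. The work goes in short steps, Python scripts to look and compute and a tool call to move; the robot and the scene stay as the last step left them, time stands still between calls to the robot, and variables do not carry over. Pictures are saved under pics/ and viewed, and the job is handed in when it is done.

Besides the shell and the picture viewer there is one more tool, called after ">>>" as name([rows], argument=value, ...), one row to a line, values as JSON. jog_arm: Moves the arm, as the interface text tells. Its arguments: {"type":"object","properties":{"motion":{"type":"array"},"jaw":{"type":"number"},"force":{"type":"number"}},"required":["motion"]}

```bash
mkdir -p pics
python3 - <<'E'
from workcell import r
import cv2
for n in ("top","side"):
    im=r.capture(n); cv2.imwrite(f"pics/{n}0.png",im[:,:,::-1]); print(n,r.camera_model(n))
o=r.get_obs(); print(o)
E
```

```text
top {'fovy': 48.45690107996507, 'cx': 282.6483617835377, 'cy': 210.9612138676474, 'origin': array([ 0.44620977, -0.03244721,  1.26499654]), 'orientation': array([ 0.12121931,  0.01853717, -1.58439208])}
side {'fovy': 47.104710472662525, 'cx': 282.42947131381686, 'cy': 209.2933511927921, 'origin': array([0.13736251, 0.72588376, 1.06212135]), 'orientation': array([ 0.72694416,  0.01141868, -2.59092119])}
{'time': 0.1, 'joint_positions': array([ 1.24184236,  0.52195571, -0.03627191,  1.59991627,  0.02118638,
        1.02109049, -0.11281085]), 'joint_vel': array([-1.58235906e-04, -2.22978961e-03, -1.31493902e-04, -2.87526102e-03,
       -7.27621653e-04,  1.25538517e-03, -6.42233758e-05]), 'joint_efforts': array([ 5.90625437e-03, -9.28487062e+01,  1.98525198e+00, -3.70533049e+01,
        1.80824928e-02,  5.32461447e-03,  3.64461528e-05]), 'tool_pos': array([ 0.15979178, -0.60393677,  0.23079553]), 'eef_rot': array([ 3.14150904e+00,  9.81931142e-04, -1.31212011e+00]), 'force': array([ 0.18855245, -0.432748  , -0.36585285]), 'torque': array([0.00057793, 0.02381947, 0.00880428]), 'gripper_width': 0.08538785089978963}
```

View pics/top0.png

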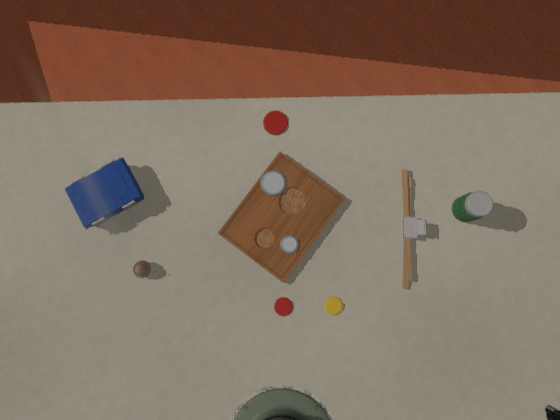

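View pics/side0.png

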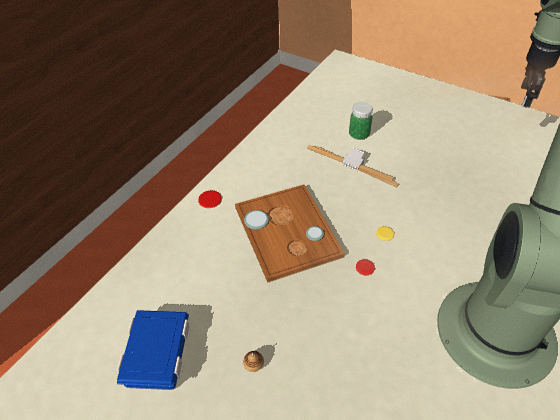

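The top view shows the plaque with corners near (281,153), (346,199), (285,281) and (219,233). The large mirror is at about (273,183) with its recess at (293,201). The small mirror is at about (289,244) with its recess at (265,238). Next I'll measure these precisely.

```bash
cat > h.py <<'E'
import numpy as np, cv2
from scipy.spatial.transform import Rotation as Ro
def ray(m,u,v,z,H=420):
    f=H/2/np.tan(np.radians(m["fovy"])/2)
    d=Ro.from_euler("xyz",m["orientation"]).apply([(u-m["cx"])/f,-(v-m["cy"])/f,-1.])
    o=np.array(m["origin"]); return (o+d*(z-o[2])/d[2])[:2]
def proj(m,p,H=420):
    f=H/2/np.tan(np.radians(m["fovy"])/2)
    c=Ro.from_euler("xyz",m["orientation"]).inv().apply(np.array(p)-m["origin"])
    return m["cx"]+f*c[0]/-c[2], m["cy"]-f*c[1]/-c[2]
E
python3 - <<'E'
from h import *
from workcell import r
for n,box in (("top",(210,145,355,290)),("side",(225,175,355,290))):
    m=r.camera_model(n); im=cv2.imread(f"pics/{n}0.png"); hsv=cv2.cvtColor(im,cv2.COLOR_BGR2HSV)
    x0,y0,x1,y1=box
    cv2.imwrite(f"pics/{n}crop.png",cv2.resize(im[y0:y1,x0:x1],None,fx=4,fy=4,interpolation=cv2.INTER_CUBIC))
    sat=hsv[...,1]
    wood=((sat>90)*255).astype(np.uint8); M=np.zeros_like(wood); M[y0:y1,x0:x1]=wood[y0:y1,x0:x1]
    cs,_=cv2.findContours(M,cv2.RETR_EXTERNAL,cv2.CHAIN_APPROX_NONE); c=max(cs,key=cv2.contourArea)
    rect=cv2.approxPolyDP(cv2.convexHull(c),8,True)[:,0]
    print(n,"corners",rect.tolist()); P=np.array([ray(m,*p,0.018) for p in rect]); print(P.round(4).tolist(), P.mean(0))
    fill=np.zeros_like(M); cv2.drawContours(fill,[cv2.convexHull(c)],-1,255,-1)
    fill=cv2.erode(fill,np.ones((7,7)))
    g=((sat<90)&(fill>0)).astype(np.uint8)
    k,l,s,ce=cv2.connectedComponentsWithStats(g)
    for i in range(1,k):
        if s[i,4]>60:
            print("mirror",s[i].tolist(),ce[i].round(1),ray(m,*ce[i],0.022).round(4))
E
```

```text
top corners [[279, 152], [344, 198], [283, 281], [218, 232]]
[[0.761, -0.0036], [0.631, -0.1772], [0.4119, -0.0098], [0.5443, 0.1629]] [ 0.58705549 -0.00692378]
mirror [260, 170, 26, 26, 502] [273.3 183. ] [0.6746 0.0127]
mirror [280, 235, 19, 19, 288] [289.  243.9] [ 0.5095 -0.0273]
side corners [[303, 184], [344, 255], [267, 281], [235, 204]]
[[0.6337, -0.1792], [0.407, -0.0047], [0.5387, 0.1706], [0.7637, -0.0054]] [ 0.58578952 -0.00469303]
mirror [244, 210, 25, 20, 379] [256.1 219.2] [0.676  0.0141]
mirror [306, 226, 18, 15, 213] [314.5 233. ] [ 0.5097 -0.0272]
```

View pics/topcrop.png

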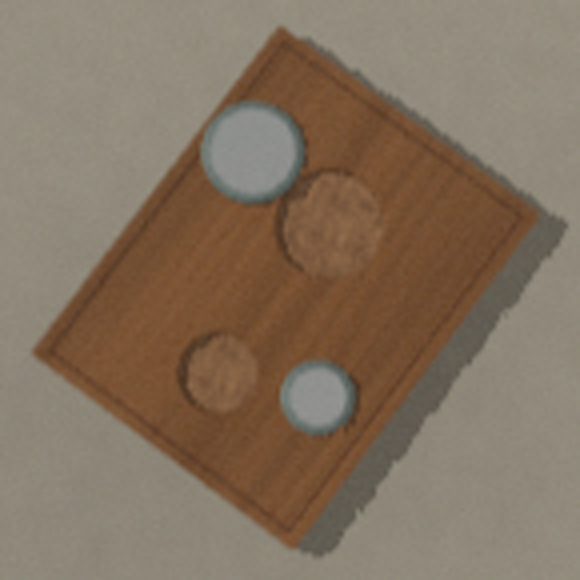

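>>> jog_arm([
  [[0,0,0],-0.18],
  [[0,0,0],-0.18],
  [[0,0,0],-0.17],
  [[0,-60,0],0],
  [[0,-60,0],0],
  [[0,-60,0],0],
  [[0,-60,0],0],
  [[0,-60,0],0],
], jaw=0.4, force=20)

```text
time: 1.1
tool_pos: [0.3691, -0.3833, 0.2282]
eef_rot: [-3.141, 0.005, -0.771]
force: [1.0, -0.6, 0.3]
gripper_width: 0.0341
```

```bash
cat >> h.py <<'E'
c=np.array([.5864,-.0058]); ey=np.array([.794,-.608]); ey/=np.linalg.norm(ey); ex=np.array([ey[1],-ey[0]])
LR=c+.05*ey; SR=c-.075*ey
def go(o,tgt):  # shift in tool axes (mm)
    return (Ro.from_euler("xyz",o["eef_rot"]).inv().apply(np.array(tgt)-o["tool_pos"])*1000).round(1)
E
python3 - <<'E'
from h import *
from workcell import r
m=r.camera_model("top"); print(LR,SR,ex)
print("recess from px",ray(m,292.5,201,.015),ray(m,265,238.2,.015),"proj",proj(m,[*LR,.015]),proj(m,[*SR,.015]))
o=r.get_obs(); print(o["time"],o["tool_pos"],o["eef_rot"],o["gripper_width"]); print(go(o,[.5806,-.096,.06]))
E
```

```text
[ 0.62609802 -0.03619848] [0.52685298 0.03979772] [-0.6079696 -0.7939603]
recess from px [ 0.62552528 -0.03836368] [0.52597702 0.0369853 ] proj (np.float64(291.6960998390049), np.float64(200.80328534343275)) (np.float64(263.94939900416625), np.float64(237.88900598475516))
1.1 [ 0.36911246 -0.38334932  0.22822486] [-3.14096211  0.00486062 -0.77106641] 0.03413867632809679
[ -47.8 -353.4  168.7]
```

>>> jog_arm([
  [[-10,-60,0],0],
  [[-10,-60,0],0],
  [[-10,-60,10],0],
  [[-10,-60,30],0],
  [[-5,-60,40],0],
  [[-3,-50,40],0],
  [[0,0,25],0],
  [[0,0,0],0],
])

```text
time: 2.1
tool_pos: [0.5732, -0.1001, 0.0906]
eef_rot: [-3.14, 0.005, -0.765]
force: [-0.6, -0.9, -0.1]
gripper_width: 0.0339
```

Run:
```python
from h import *
from workcell import r
o=r.get_obs(); print(o["time"],o["tool_pos"],o["eef_rot"],o["gripper_width"],o["force"]); print(go(o,[.5806,-.096,.03]))
m=r.camera_model("wrist"); im=r.capture("wrist"); cv2.imwrite("pics/w1.png",im[:,:,::-1]); print(m)
cv2.imwrite("pics/s1.png",r.capture("side")[:,:,::-1])
```

```text
2.1 [ 0.57318618 -0.10005228  0.09058147] [-3.13978215  0.0050878  -0.76515636] 0.03388584020421236 [-0.60590916 -0.92365584 -0.10524071]
[ 2.8 -7.9 60.6]
{'fovy': 62.9362812442921, 'cx': 284.24576614164886, 'cy': 203.39152251139657, 'origin': array([ 0.62420051, -0.04757439,  0.23290256]), 'orientation': array([-0.29503307,  0.00501557, -0.76500417])}
```

View pics/w1.png

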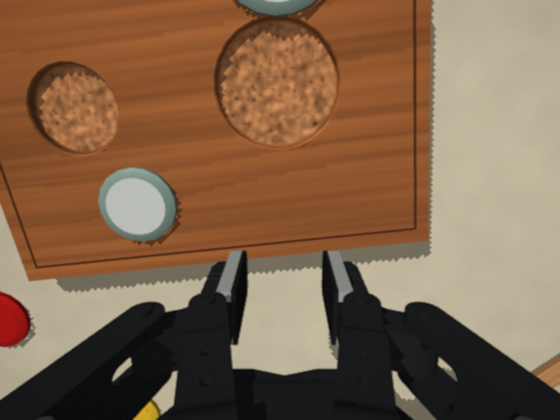

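Seen from the wrist, the large recess rim is centred near (277,83), the small one near (73,107), and the small mirror near (137,203). The fingertips are at the bottom, about 34 mm apart. Next I'll probe down onto the free wood to find the true fingertip height.

>>> jog_arm([
  [[3,-10,25],0],
  [[0,-5,25],0],
  [[0,0,4],0],
  [[0,0,0],0],
])

```text
time: 2.7
tool_pos: [0.5897, -0.0951, 0.0441]
eef_rot: [-3.134, -0.005, -0.771]
force: [-0.1, -0.0, 0.8]
gripper_width: 0.0343
```

Run:
```python
from h import *
from workcell import r
m={'fovy': 62.9362812442921, 'cx': 284.24576614164886, 'cy': 203.39152251139657, 'origin': np.array([ 0.62420051, -0.04757439,  0.23290256]), 'orientation': np.array([-0.29503307,  0.00501557, -0.76500417])}
print(ray(m,277,83,.018),ray(m,73,107,.018),ray(m,137,203,.024))
```

```text
[ 0.62664877 -0.03727804] [0.5280789  0.03838004] [ 0.51183731 -0.02754744]
```

>>> jog_arm([
  [[0,0,6],0],
  [[0,0,6],0],
  [[0,0,3],0],
  [[0,0,0],0],
])

```text
time: 3.2
tool_pos: [0.5906, -0.0961, 0.0305]
eef_rot: [-3.132, -0.007, -0.772]
force: [0.4, 0.5, 0.3]
gripper_width: 0.0339
```

>>> jog_arm([
  [[0,0,3],0],
  [[0,0,2],0],
  [[0,0,0],0],
])

```text
time: 3.58
tool_pos: [0.5907, -0.096, 0.0252]
eef_rot: [-3.132, -0.007, -0.772]
force: [-0.8, -0.5, 0.2]
gripper_width: 0.0341
```

>>> jog_arm([
  [[0,0,2],0],
  [[0,0,2],0],
  [[0,0,0],0],
])

```text
time: 3.95
tool_pos: [0.5907, -0.096, 0.021]
eef_rot: [-3.132, -0.007, -0.772]
force: [-0.0, 0.2, 0.5]
gripper_width: 0.0342
```

>>> jog_arm([
  [[0,0,2],0],
  [[0,0,0],0],
])

```text
time: 4.2
tool_pos: [0.5908, -0.096, 0.0188]
eef_rot: [-3.132, -0.007, -0.772]
force: [-0.5, 0.2, -0.3]
gripper_width: 0.0339
```

>>> jog_arm([
  [[0,0,1.5],0],
  [[0,0,0],0],
])

```text
time: 4.45
tool_pos: [0.5909, -0.096, 0.0175]
eef_rot: [-3.132, -0.007, -0.772]
force: [-0.7, 0.7, 2.1]
gripper_width: 0.0341
```

>>> jog_arm([
  [[0,0,1],0],
  [[0,0,0],0],
])

```text
time: 4.7
tool_pos: [0.5909, -0.0959, 0.0175]
eef_rot: [-3.132, -0.008, -0.772]
force: [-0.7, -0.3, 0.0]
gripper_width: 0.0341
```

>>> jog_arm([
  [[0,0,1],0],
  [[0,0,0],0],
])

```text
time: 4.95
tool_pos: [0.591, -0.096, 0.0175]
eef_rot: [-3.132, -0.008, -0.772]
force: [-1.6, 0.2, 0.6]
gripper_width: 0.0342
```

>>> jog_arm([
  [[0,0,-30],0],
  [[0,0,-40],0],
  [[0,-50,-5],0],
  [[0,-50,0],0],
  [[0,-50,0],0],
  [[0,-40,0],0],
  [[0,0,0],0],
])

```text
time: 5.82
tool_pos: [0.7262, 0.0433, 0.0955]
eef_rot: [-3.132, -0.008, -0.774]
force: [-0.4, -0.6, -0.9]
gripper_width: 0.0344
```

Run:
```python
from h import *
from workcell import r
o=r.get_obs(); print(o["time"],o["tool_pos"],o["eef_rot"],o["gripper_width"]); print(go(o,[.7128,.0521,.02]))
print(r.get_obs()["time"])
m=r.camera_model("wrist"); im=r.capture("wrist"); cv2.imwrite("pics/w2.png",im[:,:,::-1])
```

```text
5.825 [0.7262217  0.04328349 0.09554723] [-3.13234674 -0.00785577 -0.77442468] 0.03443126252870854
[-16.4   3.8  75.4]
5.825
```

>>> jog_arm([
  [[-9,0,25],0],
  [[-8,0,25],0],
  [[0,0,10],0],
  [[0,0,0],0],
])

```text
time: 6.38
tool_pos: [0.713, 0.0491, 0.0342]
eef_rot: [-3.135, -0.01, -0.779]
force: [0.2, -0.4, 0.6]
gripper_width: 0.0338
```

Run:
```python
from h import *
from workcell import r
o=r.get_obs(); print(o["time"],o["tool_pos"],o["eef_rot"],o["gripper_width"]); print(go(o,[.7128,.0521,.02]))
```

```text
6.375 [0.71297142 0.04908192 0.03423567] [-3.13527975 -0.00972193 -0.77927824] 0.0338060094246473
[-2.4 -1.9 14.2]
```

View pics/w2.png

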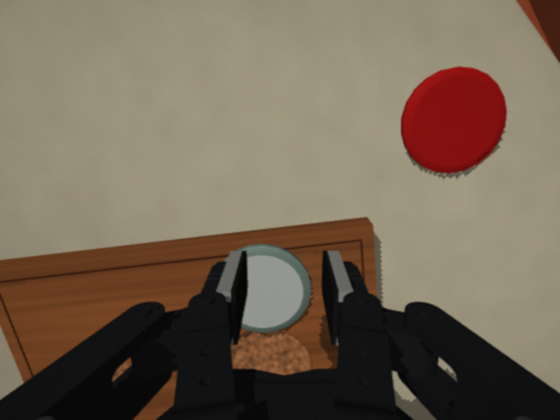

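The wrist view shows the large mirror at about (265,288), just behind the fingers, and the red look-alike well clear at (455,118). Now I'll go down behind the mirror.

>>> jog_arm([
  [[-2.5,-3,8],0],
  [[0,-1,4],0],
  [[0,0,1.5],0],
  [[0,0,0],0],
])

```text
time: 6.88
tool_pos: [0.7156, 0.0531, 0.0219]
eef_rot: [-3.133, -0.012, -0.78]
force: [-0.5, 0.6, -0.3]
gripper_width: 0.0343
```

Run:
```python
from h import *
from workcell import r
o=r.get_obs(); print(o["time"],o["tool_pos"],o["eef_rot"],o["force"]); print(go(o,[.7128,.0521,.02]))
m=r.camera_model("side"); im=r.capture("side")[:,:,::-1]; cv2.imwrite("pics/s2.png",cv2.resize(im[160:300,200:370],None,fx=4,fy=4))
```

```text
6.875 [0.71556666 0.05305108 0.02190662] [-3.13341828 -0.01161359 -0.78040147] [-0.46780697  0.61428357 -0.32772615]
[-1.3  2.6  1.9]
```

View pics/s2.png

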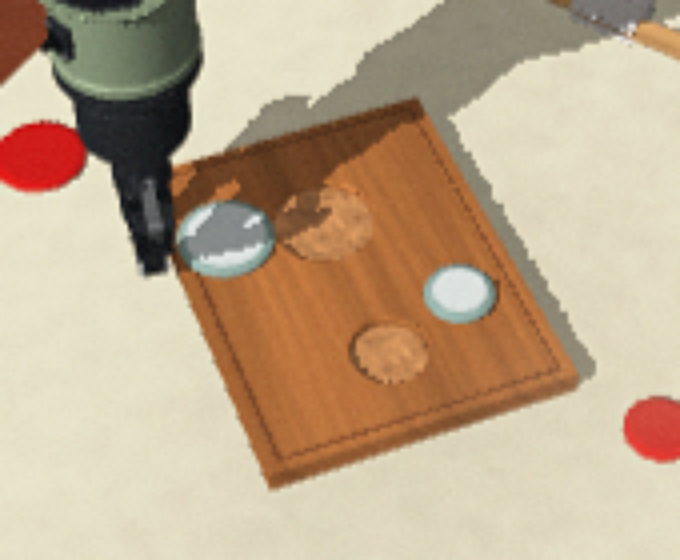

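>>> jog_arm([
  [[-1.3,0,1.3],0],
  [[0,5,0],0],
  [[0,5,0],0],
  [[0,5,0],0],
  [[0,5,0],0],
  [[0,5,0],0],
  [[0,5,0],0],
  [[0,5,0],0],
])

```text
time: 7.92
tool_pos: [0.6886, 0.0273, 0.0209]
eef_rot: [-3.133, -0.012, -0.781]
force: [1.3, 0.3, 0.0]
gripper_width: 0.0339
```

```bash
cat > look.py <<'E'
from h import *
from workcell import r
import sys
o=r.get_obs(); print(o["time"],o["tool_pos"],o["eef_rot"],o["force"])
L=np.array([.6262,-.0372]);S=np.array([.527,.0385])
print("toL",go(o,[*L,.02]),"toS",go(o,[*S,.02]))
n=sys.argv[1]
a=r.capture("side")[:,:,::-1]; b=r.capture("top")[:,:,::-1]
a=cv2.resize(a[160:300,210:370],None,fx=2.5,fy=2.5,interpolation=cv2.INTER_CUBIC);b=cv2.resize(b[140:290,210:355],(338,350),interpolation=cv2.INTER_CUBIC)
cv2.imwrite(f"pics/{n}.png",np.hstack([a,b]))
E
python3 look.py p1
```

```text
7.925 [0.68858546 0.02725712 0.02088617] [-3.13270322 -0.01233335 -0.78065614] [1.31299727 0.34028844 0.04643315]
toL [ 1.  89.7  0.1] toS [-122.7  105.7   -1.6]
```

View pics/p1.png

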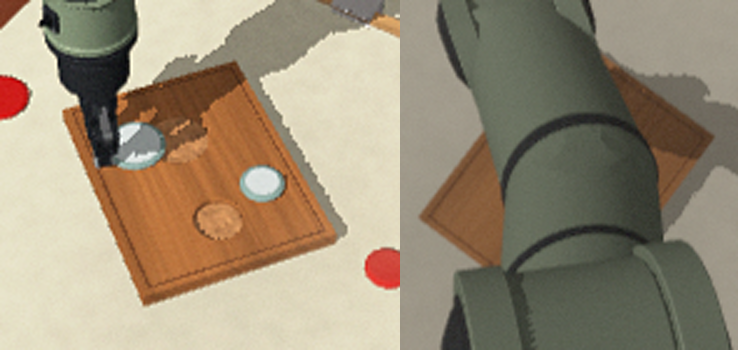

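In the left panel the mirror is being pushed toward the recess and is nestled in the fingers. I'll continue.

>>> jog_arm([
  [[0,5,0],0],
  [[0,5,0.3],0],
  [[0,5,0],0],
  [[0,5,0],0],
  [[0,5,0],0],
  [[0,5,0],0],
])

```text
time: 8.78
tool_pos: [0.6665, 0.0048, 0.0206]
eef_rot: [-3.132, -0.013, -0.781]
force: [0.9, 1.2, 1.1]
gripper_width: 0.034
```

```bash
python3 look.py p2
```

```text
8.775 [0.66654341 0.00478817 0.0205556 ] [-3.13194955 -0.01273621 -0.78063452] [0.88938651 1.21404202 1.14576991]
toL [ 0.9 58.2  0. ] toS [-122.9   74.2   -1.7]
```

View pics/p2.png

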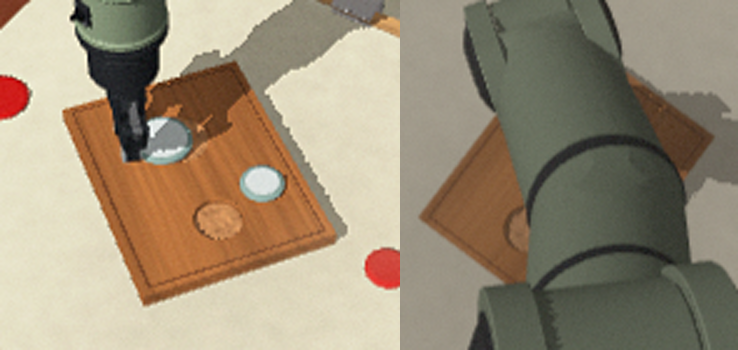

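The mirror is now mostly over the recess and tipping. I'll finish with slower pushes.

>>> jog_arm([
  [[0,3,0],0],
  [[0,3,0],0],
  [[0,3,0],0],
  [[0,3,0],0],
  [[0,2,0],0],
  [[0,0,0],0],
])

```text
time: 9.62
tool_pos: [0.6557, -0.0062, 0.0202]
eef_rot: [-3.133, -0.012, -0.781]
force: [-0.1, 1.0, -0.6]
gripper_width: 0.034
```

```bash
python3 look.py p3
```

```text
9.625 [ 0.65568199 -0.00618274  0.02021379] [-3.13282153 -0.01242929 -0.78097775] [-0.06190103  1.01909412 -0.560779  ]
toL [ 0.9 42.8 -0.2] toS [-122.8   58.8   -1.8]
```

View pics/p3.png

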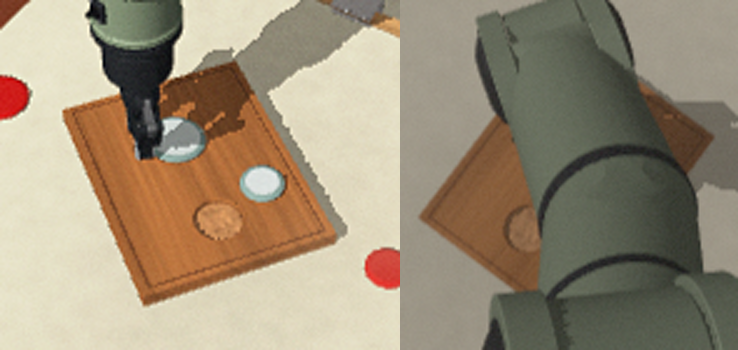

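>>> jog_arm([
  [[0,2,0],0],
  [[0,1.5,0],0],
  [[0,0,0],0],
])

```text
time: 10.1
tool_pos: [0.6531, -0.0086, 0.0201]
eef_rot: [-3.133, -0.012, -0.781]
force: [0.9, -0.4, 0.3]
gripper_width: 0.0339
```

Run:
```python
from h import *
from workcell import r
a=r.capture("side")[:,:,::-1]; b=r.capture("wrist")[:,:,::-1]
cv2.imwrite("pics/p4.png",cv2.resize(a[185:255,235:335],None,fx=7,fy=7,interpolation=cv2.INTER_CUBIC)); cv2.imwrite("pics/w4.png",b)
```

```text
(no output)
```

View pics/p4.png

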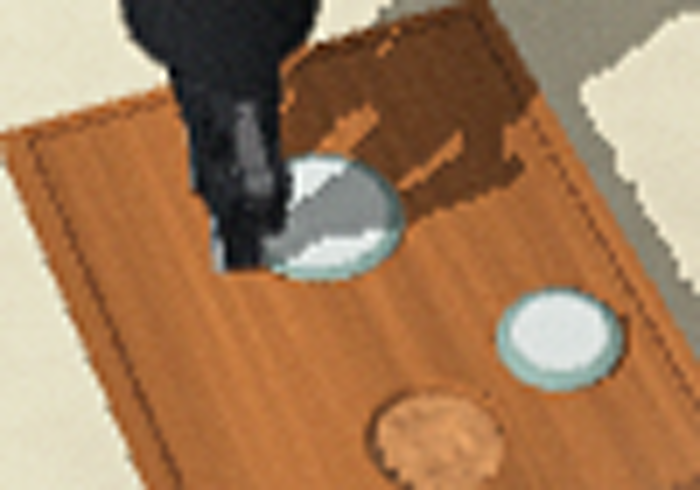

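View pics/w4.png

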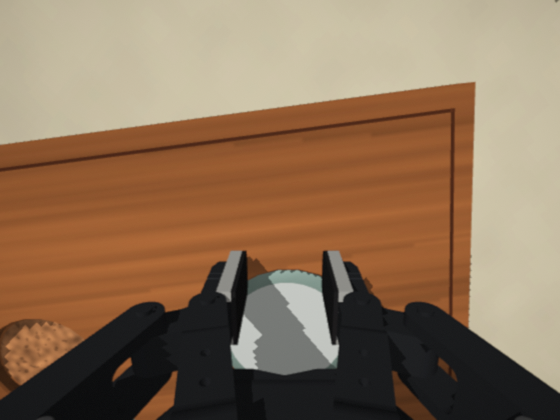

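>>> jog_arm([
  [[0,-6,0],0],
  [[0,0,-30],0],
  [[0,0,-45],0],
  [[0,50,0],0],
  [[0,50,0],0],
  [[0,30,0],0],
  [[0,0,0],0],
])

```text
time: 11.08
tool_pos: [0.5647, -0.096, 0.0965]
eef_rot: [-3.131, -0.013, -0.778]
force: [0.5, -0.1, 0.2]
gripper_width: 0.0343
```

Run:
```python
from h import *
from workcell import r
m=r.camera_model("wrist"); b=r.capture("wrist")[:,:,::-1].copy(); cv2.imwrite("pics/w5.png",b)
ms=r.camera_model("side"); a=r.capture("side")[:,:,::-1]
o=r.get_obs(); print(o["time"],o["tool_pos"],o["eef_rot"])
for n,mm in (("w",m),("s",ms)): print(n,[np.round(proj(mm,[.6262+dx,-.0372+dy,.018])) for dx,dy in ((0,0),(.035,0),(-.035,0),(0,.035),(0,-.035))])
cv2.imwrite("pics/p5.png",cv2.resize(a[185:255,235:335],None,fx=7,fy=7,interpolation=cv2.INTER_CUBIC))
```

```text
11.175 [ 0.56620181 -0.09387597  0.09650892] [-3.12945614 -0.01307957 -0.77581549]
w [array([287.,  80.]), array([330.,  36.]), array([247., 121.]), array([245.,  35.]), array([326., 122.])]
s [array([281., 215.]), array([270., 211.]), array([291., 220.]), array([274., 223.]), array([287., 207.])]
```

View pics/w5.png

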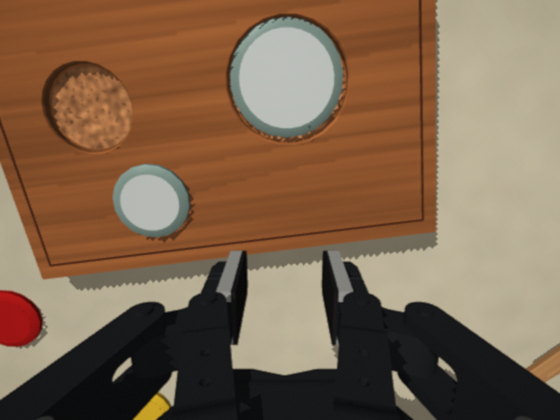

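View pics/p5.png

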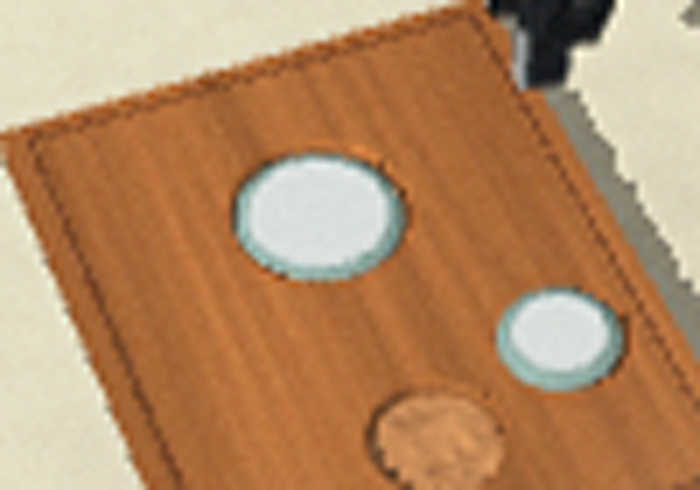

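The large mirror lies inside its recess rim with an even gap all round. Its centre in the wrist view is about (287,77), against a predicted (287,80). Now the small one.

>>> jog_arm([
  [[0,0,0],-0.18],
  [[0,0,0],-0.18],
  [[0,0,0],-0.17],
  [[0,0,0],0],
])

```text
time: 11.68
tool_pos: [0.57, -0.0885, 0.0965]
eef_rot: [-3.135, -0.019, -0.226]
force: [-0.3, -0.4, 0.2]
gripper_width: 0.0342
```

Run:
```python
from h import *
from workcell import r
o=r.get_obs(); print(o["time"],o["tool_pos"],o["eef_rot"]); print(go(o,[.5003,-.068,.02]))
```

```text
11.675 [ 0.56997834 -0.08853243  0.09647157] [-3.13512258 -0.01905641 -0.22608764]
[-74.   -3.9  75.1]
```

>>> jog_arm([
  [[-40,-4,0],0.02],
  [[-36,0,0],0],
  [[0,0,25],0],
  [[0,0,25],0],
  [[0,0,5],0],
  [[0,0,0],0],
])

```text
time: 12.42
tool_pos: [0.4997, -0.0619, 0.0396]
eef_rot: [-3.132, -0.022, -0.268]
force: [0.4, -0.5, -0.1]
gripper_width: 0.0343
```

Run:
```python
from h import *
from workcell import r
o=r.get_obs(); print(o["time"],o["tool_pos"],o["eef_rot"]); print(go(o,[.5003,-.068,.02]),go(o,[.5105,-.0273,.02]))
```

```text
12.425 [ 0.49972868 -0.06194876  0.03956776] [-3.13179267 -0.02173919 -0.2682839 ]
[ 1.7  5.9 19.6] [  0.8 -36.1  19.9]
```

>>> jog_arm([
  [[0,7,4],-0.02],
  [[0,1,6],0],
  [[0,0,5],0],
  [[0,0,3],0],
  [[0,0,0],0],
])

```text
time: 13.05
tool_pos: [0.4991, -0.0705, 0.0218]
eef_rot: [-3.132, -0.024, -0.249]
force: [0.1, -0.6, 0.0]
gripper_width: 0.0343
```

Run:
```python
from h import *
from workcell import r
o=r.get_obs(); print(o["time"],o["tool_pos"],o["eef_rot"]); print(go(o,[.527,.0385,.02]),go(o,[.5105,-.0273,.02]))
b=r.capture("side")[:,:,::-1]; cv2.imwrite("pics/p6.png",cv2.resize(b[185:280,235:360],None,fx=5,fy=5,interpolation=cv2.INTER_CUBIC))
```

```text
13.05 [ 0.49906742 -0.0705217   0.02179242] [-3.13195365 -0.02426627 -0.24942293]
[ 1.000e-01 -1.125e+02  2.900e+00] [  0.4 -44.7   2.2]
```

View pics/p6.png

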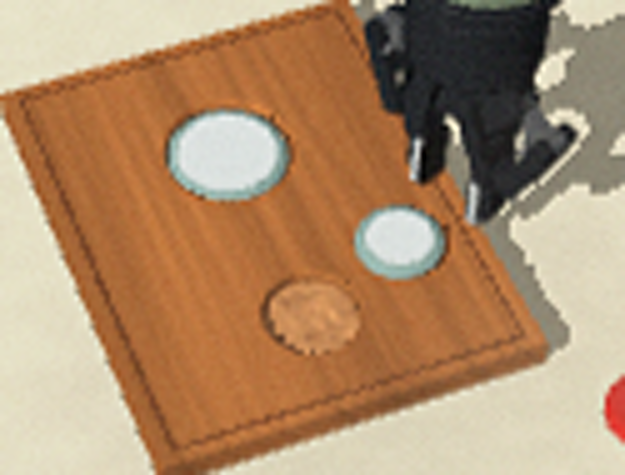

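The fingers straddle the line behind the small mirror, which points at its recess. I'll start pushing.

>>> jog_arm([
  [[0,-5,0.8],0],
  [[0,-5,0],0],
  [[0,-5,0],0],
  [[0,-5,0],0],
  [[0,-5,0],0],
  [[0,-5,0],0],
  [[0,-5,0],0],
  [[0,-5,0],0],
])

```text
time: 14.1
tool_pos: [0.5099, -0.0287, 0.0218]
eef_rot: [-3.132, -0.025, -0.249]
force: [0.5, -0.6, 0.0]
gripper_width: 0.0345
```

Run:
```python
from h import *
from workcell import r
o=r.get_obs(); print(o["time"],o["tool_pos"],o["eef_rot"],o["force"]); print(go(o,[.527,.0385,.02]))
b=r.capture("side")[:,:,::-1]; cv2.imwrite("pics/p7.png",cv2.resize(b[185:280,235:360],None,fx=5,fy=5,interpolation=cv2.INTER_CUBIC))
```

```text
14.1 [ 0.50990528 -0.02873838  0.02182143] [-3.13167322 -0.02491293 -0.24914561] [ 0.48799656 -0.55438697  0.01046838]
[ -0.1 -69.4   2.5]
```

View pics/p7.png

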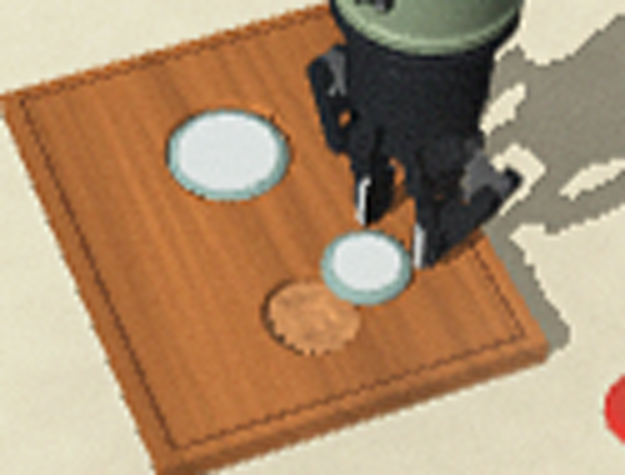

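The mirror is moving straight to its recess and is starting to overhang it.

>>> jog_arm([
  [[0,-4,1],0],
  [[0,-5,0.4],0],
  [[0,-5,0],0],
  [[0,-5,0],0],
  [[0,-5,0],0],
  [[0,-3,0],0],
  [[0,0,0],0],
])

```text
time: 15.02
tool_pos: [0.5174, -0.0002, 0.0209]
eef_rot: [-3.132, -0.025, -0.249]
force: [-0.3, 0.2, 2.5]
gripper_width: 0.0338
```

Run:
```python
from h import *
from workcell import r
o=r.get_obs(); print(o["time"],o["tool_pos"],o["eef_rot"],o["force"]); print(go(o,[.527,.0385,.02]))
b=r.capture("side")[:,:,::-1]; cv2.imwrite("pics/p8.png",cv2.resize(b[185:280,235:360],None,fx=5,fy=5,interpolation=cv2.INTER_CUBIC))
```

```text
15.025 [ 5.17437581e-01 -2.24915908e-04  2.08632889e-02] [-3.13163994 -0.02549252 -0.24864754] [-0.29265836  0.20343247  2.45161587]
[ -0.3 -39.9   1.3]
```

View pics/p8.png

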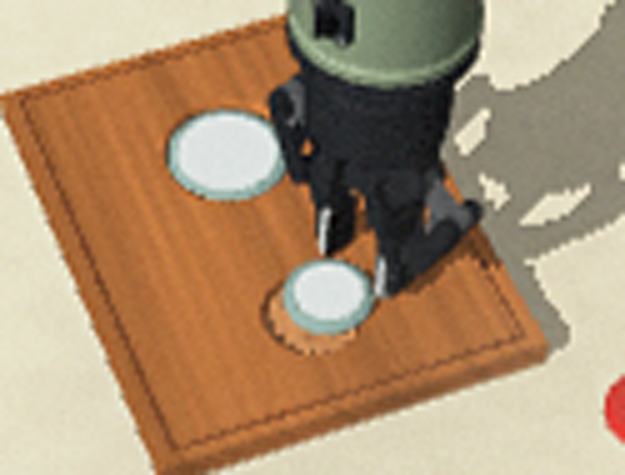

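>>> jog_arm([
  [[0,-3,0],0],
  [[0,-3,0],0],
  [[0,-3,0],0],
  [[0,-2,0],0],
  [[0,0,0],0],
])

```text
time: 15.7
tool_pos: [0.5201, 0.011, 0.0208]
eef_rot: [-3.132, -0.025, -0.249]
force: [-0.0, -0.1, -0.6]
gripper_width: 0.0339
```

Run:
```python
from h import *
from workcell import r
o=r.get_obs(); print(o["time"],o["tool_pos"],o["eef_rot"],o["force"]); print(go(o,[.527,.0385,.02]))
b=r.capture("side")[:,:,::-1]; cv2.imwrite("pics/p9.png",cv2.resize(b[185:280,235:360],None,fx=5,fy=5,interpolation=cv2.INTER_CUBIC))
```

```text
15.7 [0.52010204 0.01104407 0.0207889 ] [-3.13151102 -0.02505135 -0.24903913] [-0.04519548 -0.06187015 -0.60802538]
[ -0.1 -28.3   1.1]
```

View pics/p9.png

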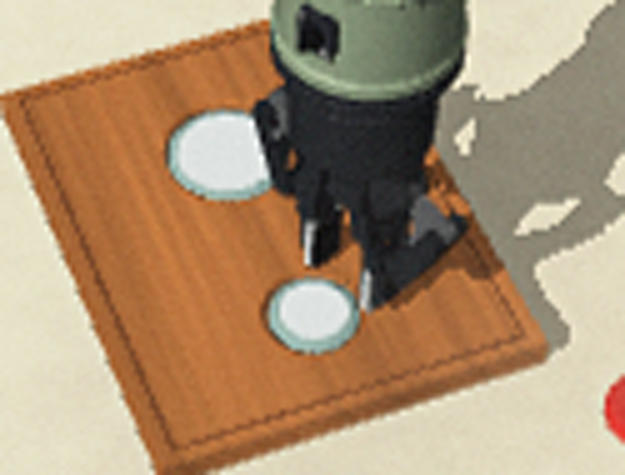

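It looks dropped in, centred at about (312,315) where the recess was at (312,317). I'll back off and verify.

>>> jog_arm([
  [[0,5,0],0],
  [[0,0,-30],0],
  [[0,0,-50],0],
  [[0,50,-20],0],
  [[0,20,0],0],
  [[0,0,0],0],
  [[0,0,0],0],
])

```text
time: 16.62
tool_pos: [0.4976, -0.0657, 0.1228]
eef_rot: [-3.133, -0.024, -0.25]
force: [-0.4, 0.5, 0.1]
gripper_width: 0.0344
```

Run:
```python
from h import *
from workcell import r
m=r.camera_model("wrist"); b=r.capture("wrist")[:,:,::-1]; cv2.imwrite("pics/w10.png",b)
s=r.capture("side")[:,:,::-1]; cv2.imwrite("pics/p10.png",cv2.resize(s[185:280,235:360],None,fx=5,fy=5,interpolation=cv2.INTER_CUBIC))
for n,mm,im in (("w",m,b),("s",r.camera_model("side"),s)):
    print(n,"pred",np.round(proj(mm,[.527,.0385,.018]),1),np.round(proj(mm,[.6262,-.0372,.018]),1))
    sat=cv2.cvtColor(im.copy(),cv2.COLOR_BGR2HSV); g=((sat[...,1]<90)&(sat[...,2]>90)).astype(np.uint8)
    k,l,st,ce=cv2.connectedComponentsWithStats(g)
    for i in range(1,k):
        if 100<st[i,4]<20000: print(st[i].tolist(),ce[i].round(1),ray(mm,*ce[i],.018).round(4))
```

```text
w pred [285.8  45.4] [447.2 120.9]
[248, 9, 75, 81, 4617] [285.   48.5] [0.526  0.0368]
[398, 69, 96, 99, 7360] [445.  117.7] [ 0.625  -0.0346]
[112, 358, 20, 23, 169] [121.9 368.5] [ 0.3263 -0.1759]
[438, 358, 19, 23, 169] [446.6 368.3] [ 0.6011 -0.2522]
[133, 371, 45, 49, 883] [159.7 400.7] [ 0.3453 -0.2177]
[392, 371, 44, 49, 892] [408.8 400.6] [ 0.5631 -0.279 ]
s pred [297.  247.6] [280.6 215.2]
[268, 207, 25, 18, 350] [280.2 215.6] [ 0.6264 -0.0355]
[288, 240, 19, 16, 222] [297.2 247.7] [0.5264 0.0385]
```

View pics/w10.png

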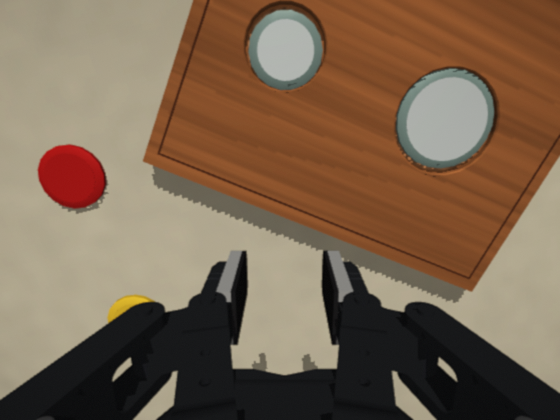

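View pics/p10.png

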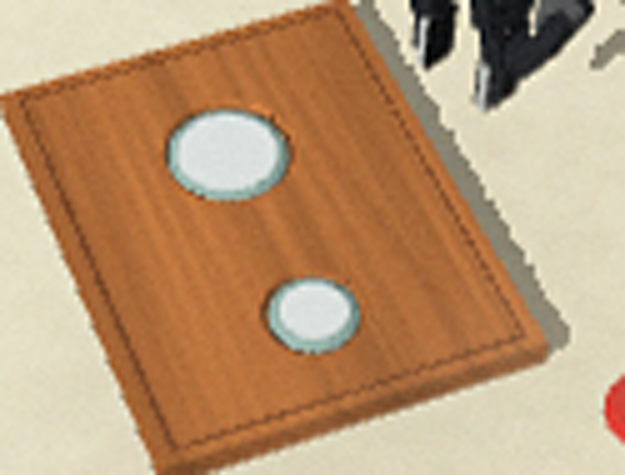

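Run:
```python
import cv2
b=cv2.imread("pics/w10.png"); cv2.imwrite("pics/w10z.png",cv2.resize(b[0:180,230:510],None,fx=2.8,fy=2.8,interpolation=cv2.INTER_CUBIC))
```

```text
(no output)
```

View pics/w10z.png

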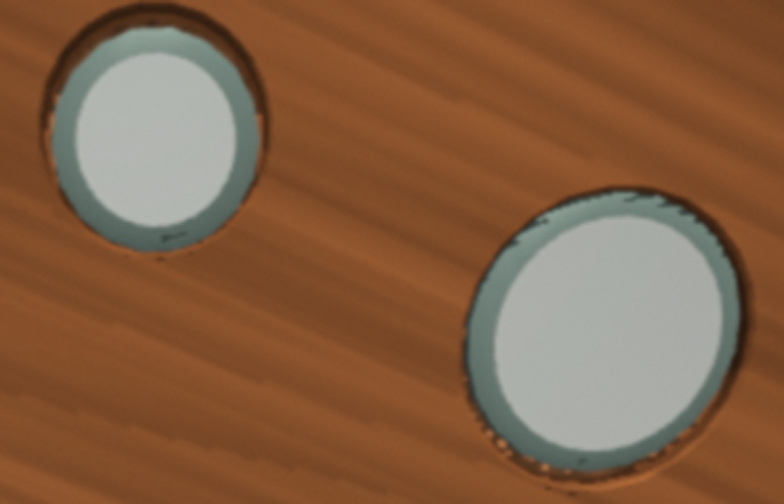

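>>> jog_arm([
  [[0,-40,0],0],
  [[0,0,0],0],
  [[0,0,0],0],
])

```text
time: 17.1
tool_pos: [0.5076, -0.0238, 0.1222]
eef_rot: [-3.133, -0.023, -0.246]
force: [-0.4, 0.1, -0.4]
gripper_width: 0.034
```

Run:
```python
from h import *
from workcell import r
m=r.camera_model("wrist"); b=r.capture("wrist")[:,:,::-1]; print(proj(m,[.527,.0385,.018]),m["origin"],r.get_obs()["tool_pos"])
u,v=map(int,proj(m,[.527,.0385,.018])); y=max(0,v-75)
cv2.imwrite("pics/w11.png",cv2.resize(b[y:v+75,u-75:u+75],None,fx=4,fy=4,interpolation=cv2.INTER_CUBIC))
```

```text
(np.float64(287.17734869123535), np.float64(112.66349384022554)) [0.52136115 0.04741221 0.2650297 ] [ 0.50768006 -0.02362406  0.12227497]
```

View pics/w11.png

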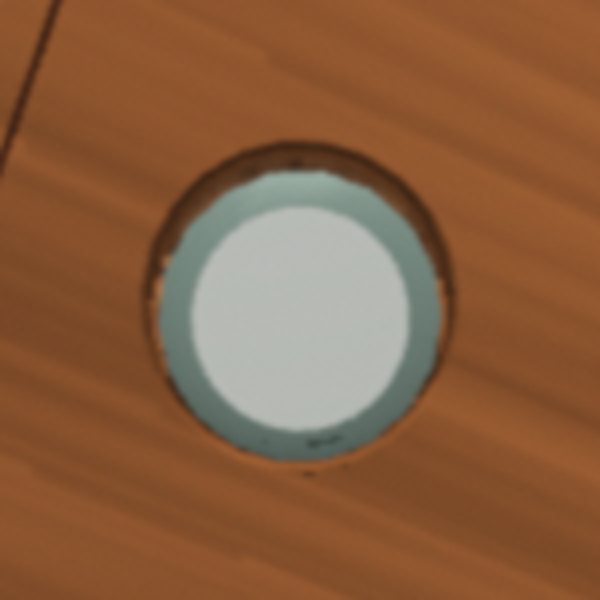

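From almost overhead, the small mirror sits inside the rim. The gap is about 1 mm at the bottom and 5 mm at the top, so it is about 2 mm off centre toward the push side. That is borderline, because the trailing edge could still be on the rim. I'll do a harmless nudge: fingers 2–3 mm above the face will pass over a seated mirror but push in one that sits proud.

>>> jog_arm([
  [[0,-21,25],0],
  [[0,0,30],0],
  [[0,0,30],0],
  [[0,0,7],0],
  [[0,0,3],0],
  [[0,0,0],0],
])

```text
time: 17.9
tool_pos: [0.5162, -0.0047, 0.0264]
eef_rot: [-3.133, -0.025, -0.249]
force: [-0.2, -0.5, 0.4]
gripper_width: 0.0343
```

Run:
```python
from h import *
from workcell import r
o=r.get_obs(); print(o["tool_pos"],o["eef_rot"],o["force"]); print(go(o,[.527,.0385,.0205]))
```

```text
[ 0.5161577  -0.00472068  0.02642913] [-3.13255416 -0.02514762 -0.24911406] [-0.22188093 -0.51449771  0.37340137]
[ -0.3 -44.5   6.3]
```

>>> jog_arm([
  [[0,-4,3.5],0],
  [[0,-4,2],0],
  [[0,-4,0.5],0],
  [[0,-3,0],0],
  [[0,-2.5,0],0],
  [[0,-2.5,0],0],
  [[0,-2.5,0],0],
  [[0,0,0],0],
])

```text
time: 18.9
tool_pos: [0.5233, 0.0187, 0.0221]
eef_rot: [-3.132, -0.028, -0.249]
force: [-0.4, 0.2, 0.5]
gripper_width: 0.0344
```

Run:
```python
from h import *
from workcell import r
o=r.get_obs(); print(o["tool_pos"],o["force"]); print(go(o,[.527,.0385,.0205]))
s=r.capture("side")[:,:,::-1]; cv2.imwrite("pics/p12.png",cv2.resize(s[215:280,265:345],None,fx=8,fy=8,interpolation=cv2.INTER_CUBIC))
```

```text
[0.52333425 0.01874987 0.02205462] [-0.40068367  0.15437738  0.50554414]
[ -1.4 -20.    1.7]
```

View pics/p12.png

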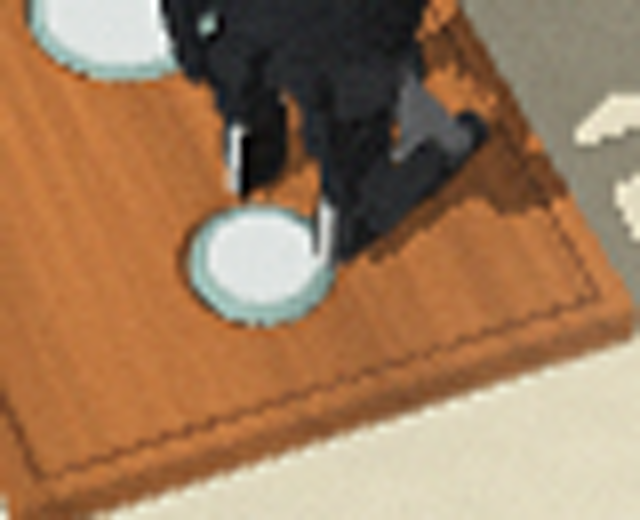

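>>> jog_arm([
  [[0,5,0],0],
  [[0,5,-25],0],
  [[0,20,-45],0],
  [[0,20,-30],0],
  [[0,0,0],0],
  [[0,0,0],0],
])

```text
time: 19.7
tool_pos: [0.5065, -0.0336, 0.1235]
eef_rot: [-3.133, -0.026, -0.25]
force: [0.5, 0.6, -0.3]
gripper_width: 0.034
```

Run:
```python
from h import *
from workcell import r
m=r.camera_model("wrist"); b=r.capture("wrist")[:,:,::-1]; s=r.capture("side")[:,:,::-1]
print(m["origin"])
u,v=map(int,proj(m,[.527,.0385,.018])); y=max(0,v-75)
A=cv2.resize(b[y:y+150,u-75:u+75],(500,500),interpolation=cv2.INTER_CUBIC)
B=cv2.resize(s[228:268,280:316],(300,333),interpolation=cv2.INTER_CUBIC); B=cv2.copyMakeBorder(B,0,167,0,0,cv2.BORDER_CONSTANT)
cv2.imwrite("pics/w13.png",np.hstack([A,B]))
for n,mm,im in (("w",m,b),("s",r.camera_model("side"),s)):
    sat=cv2.cvtColor(im.copy(),cv2.COLOR_BGR2HSV); g=((sat[...,1]<90)&(sat[...,2]>90)).astype(np.uint8)
    k,l,st,ce=cv2.connectedComponentsWithStats(g)
    for i in range(1,k):
        if 200<st[i,4]<20000: print(n,st[i].tolist(),ce[i].round(1),ray(mm,*ce[i],.018).round(4))
```

```text
[0.52009826 0.03783598 0.26624931]
w [491, 0, 69, 37, 1315] [536.1  12. ] [0.7013 0.0499]
w [248, 64, 72, 74, 4103] [283.7 100.5] [0.5262 0.037 ]
w [392, 117, 92, 94, 6580] [437.4 163.6] [ 0.6251 -0.0343]
w [464, 181, 96, 212, 10227] [527.6 299.3] [ 0.6852 -0.169 ]
w [328, 251, 25, 51, 596] [339.8 274.2] [ 0.5367 -0.1044]
w [368, 290, 39, 21, 281] [389.3 301.9] [ 0.5715 -0.1405]
w [133, 371, 45, 49, 888] [159.7 400.7] [ 0.3539 -0.186 ]
w [392, 371, 45, 49, 895] [408.8 400.7] [ 0.5722 -0.2482]
s [268, 207, 25, 18, 349] [280.2 215.6] [ 0.6264 -0.0354]
s [288, 240, 19, 16, 221] [297.2 247.6] [0.5265 0.0384]
```

View pics/w13.png

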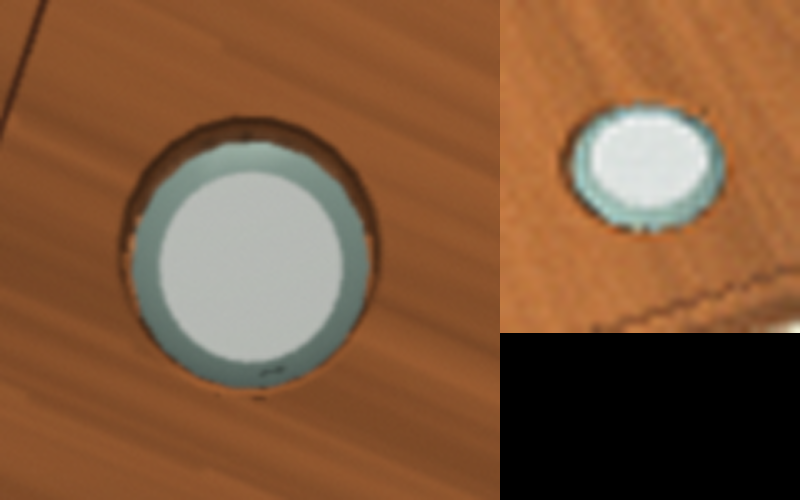

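The small mirror did not move, but the TCP rose about 1 mm during the nudge, so this check isn't conclusive. I'll look obliquely from the far side to test the edge height.

>>> jog_arm([
  [[35,-45,0],0],
  [[35,-45,0],0],
  [[0,-45,0],0],
  [[0,0,0],0],
  [[0,0,0],0],
])

```text
time: 20.42
tool_pos: [0.6082, 0.0854, 0.1206]
eef_rot: [-3.136, -0.019, -0.248]
force: [0.1, -0.3, 0.4]
gripper_width: 0.0344
```

Run:
```python
from h import *
from workcell import r
m=r.camera_model("wrist"); b=r.capture("wrist")[:,:,::-1]
print(m["origin"]); print(proj(m,[.527,.0385,.018]),proj(m,[.6262,-.0372,.018]))
cv2.imwrite("pics/w14.png",b)
u,v=map(int,proj(m,[.527,.0385,.018])); y=max(0,v-60);x=max(0,u-70)
cv2.imwrite("pics/w14z.png",cv2.resize(b[y:y+120,x:x+140],None,fx=5,fy=5,interpolation=cv2.INTER_CUBIC))
```

```text
[0.62280015 0.15703281 0.26316799]
(np.float64(198.43525288005685), np.float64(281.8087191166982)) (np.float64(339.13845027232105), np.float64(332.43890316170973))
```

View pics/w14.png

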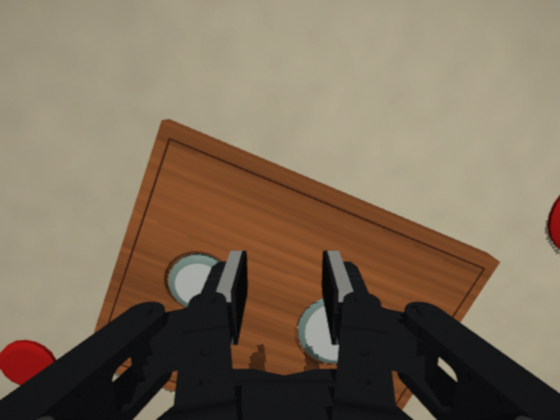

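View pics/w14z.png

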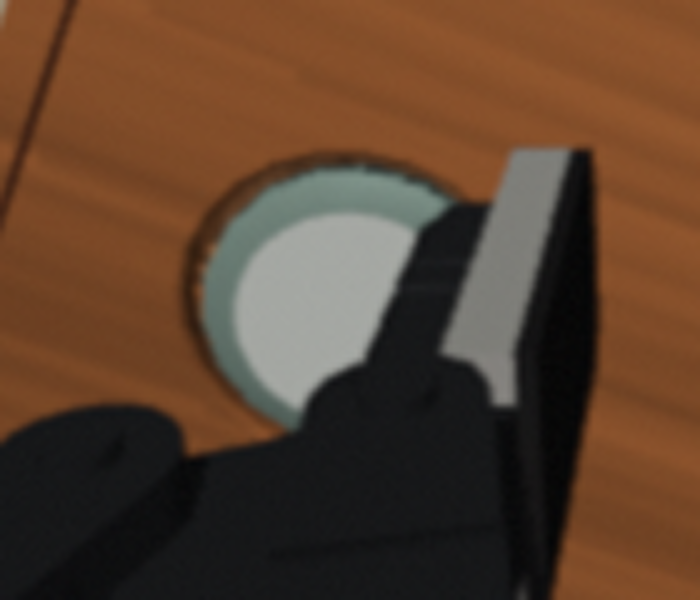

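>>> jog_arm([
  [[40,25,0],0],
  [[0,0,0],0],
  [[0,0,0],0],
])

```text
time: 20.85
tool_pos: [0.6406, 0.0489, 0.1208]
eef_rot: [-3.137, -0.018, -0.249]
force: [-0.7, 0.2, 0.5]
gripper_width: 0.0339
```

Run:
```python
from h import *
from workcell import r
m=r.camera_model("wrist"); b=r.capture("wrist")[:,:,::-1].copy()
print(m["origin"]); print(proj(m,[.527,.0385,.018]))
cv2.imwrite("pics/w15.png",b)
u,v=map(int,proj(m,[.527,.0385,.018])); y=max(0,v-60);x=max(0,u-70)
crop=cv2.resize(b[y:y+120,x:x+140],None,fx=5,fy=5,interpolation=cv2.INTER_CUBIC)
cv2.imwrite("pics/w15z.png",crop)
g=((cv2.cvtColor(b,cv2.COLOR_BGR2HSV)[...,1]<90)&(b[...,1]>90)).astype(np.uint8)
k,l,st,ce=cv2.connectedComponentsWithStats(g); i=l[v,u]; print(st[i],ce[i],ray(m,*ce[i],.018))
```

```text
[0.65539036 0.12045713 0.26330417]
(np.float64(143.74517882692982), np.float64(250.32274657763026))
[ 113  222   65   58 2871] [144.94740509 250.374434  ] [0.5278762 0.0382253]
```

View pics/w15z.png

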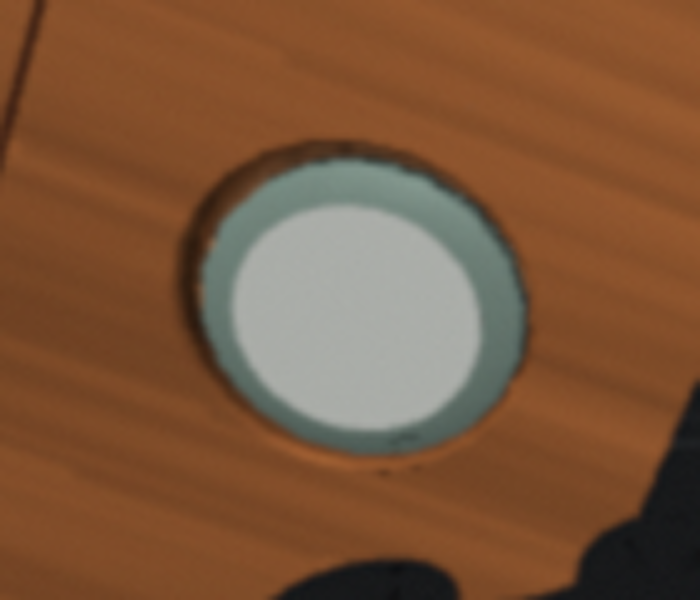

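The oblique view shows the small mirror's rear rim and wall beside the glass, and triangulation puts its top at or below the face, so it is seated. Now the same check on the large one.

>>> jog_arm([
  [[5,55,0],0],
  [[5,55,0],0],
  [[0,50,0],0],
  [[0,0,0],0],
  [[0,0,0],0],
])

```text
time: 21.52
tool_pos: [0.6087, -0.1118, 0.1204]
eef_rot: [-3.137, -0.018, -0.246]
force: [0.6, 0.3, 0.1]
gripper_width: 0.0345
```

```bash
cat > lk.py <<'E'
from h import *
from workcell import r
import sys
m=r.camera_model("wrist"); b=r.capture("wrist")[:,:,::-1].copy()
print(m["origin"],r.get_obs()["time"])
u,v=map(int,proj(m,[.6262,-.0372,.018])); y=max(0,v-65);x=max(0,u-70)
cv2.imwrite(f"pics/{sys.argv[1]}.png",cv2.resize(b[y:y+130,x:x+140],None,fx=5,fy=4.6,interpolation=cv2.INTER_CUBIC) if 0 else cv2.resize(b[y:y+130,x:x+140],None,fx=4.6,fy=4.6,interpolation=cv2.INTER_CUBIC))
g=((cv2.cvtColor(b,cv2.COLOR_BGR2HSV)[...,1]<90)&(b[...,1]>90)).astype(np.uint8)
k,l,st,ce=cv2.connectedComponentsWithStats(g); i=l[v,u]; print(u,v,st[i],ce[i],ray(m,*ce[i],.018))
E
python3 lk.py w16
```

```text
[ 0.62337065 -0.04009878  0.26291351] 21.575
280 94 [ 230   39  101  106 8284] [280.35828102  91.5197972 ] [ 0.62639282 -0.03505995]
```

View pics/w16.png

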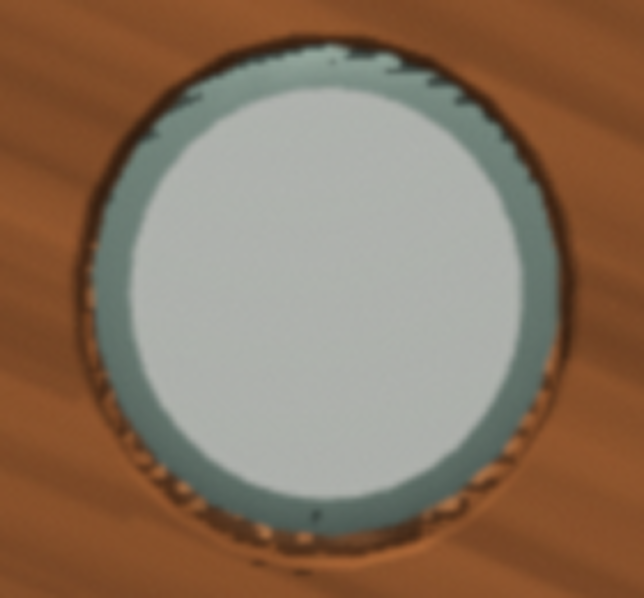

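>>> jog_arm([
  [[-55,-15,0],0],
  [[-55,-15,0],0],
  [[-30,0,0],0],
  [[0,0,0],0],
  [[0,0,0],0],
])

```text
time: 22.2
tool_pos: [0.4778, -0.0413, 0.1181]
eef_rot: [-3.135, -0.02, -0.238]
force: [1.1, -0.2, 0.5]
gripper_width: 0.0345
```

```bash
python3 lk.py w17
```

```text
[0.4914784  0.03034088 0.26076338] 22.25
483 150 [ 433   99   97   96 7136] [480.79484305 146.77270179] [ 0.62469361 -0.03419161]
```

View pics/w17.png

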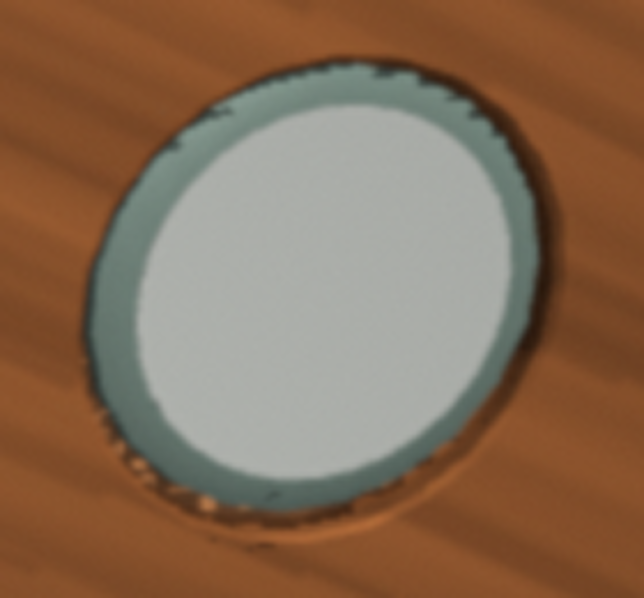

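Both mirrors triangulate to the same height, at or below the face, and the rim and wall are visible around each. I'm handing in.

Run:
```python
from workcell import r
print(r.hand_in(), r.get_obs()["time"])
```

```text
the job is handed in; nothing more can be done
the job is handed in; nothing more can be done
```

Both mirrors are in their own recesses, and I handed in at about 22 s of the 48 s. I pushed each one across the wood with two fingertips set 34 mm apart and about 3 mm above the wood, without gripping or lifting either.

- **Large mirror:** it sits inside its rim with a gap visible all round. Several views put its centre about 1 to 3.5 mm from my measured recess centre, with a calibration error of about 2 mm. The views agree that its top is at or below the face.
- **Small mirror:** it is also inside its rim, about 2 mm off centre toward the side it was pushed from. Overhead and oblique views put its top at or below the face.
- **Inconclusive check:** I nudged the small mirror again to see if its edge stood proud. The mirror stayed put, but the tool rose about 1 mm, so the fingers may have brushed something. I relied on the oblique views instead.
- **Forces:** the wrist force readings between moves never exceeded about 3 N.
- **Other things on the ledge:** the arm stayed clear of them, but I took no final overhead picture to confirm that they had not moved.

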